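Find the loose hold-down bolt on the block heater

ROBOT

A 6-joint arm with a two-finger parallel gripper is mounted at the origin on the work surface. World frame = base frame: x ahead of the robot, y to its left, z up, the work surface at z = 0. Lengths are in mm, angles in rad, forces in N, time in s.
With the tool pointing down it reaches from about 275 to 750 mm from the base axis. Payload 10.2 kg.
Tool frame: the origin (TCP) lies midway between the tips of the shut fingers; the grasp point (between the pads) lies 19 mm behind it (ctrl.pinch_z is the distance from the TCP to the grasp point, in mm); x points along the fingers, z is the direction in which the jaws open and shut, and the axes are right-handed (so a half turn about x gives the same grasp; the last joint's range is limited). The gripper opens to 85 mm and grips with 20 to 120 N. Pads are 22 mm wide; open, the fingers measure 114 mm over their backs; the gripper's body (76 mm by 85 mm) begins 54 mm behind the grasp point. The pads swing forward as they close: fully open they stand 13 mm farther back than shut.
Start: joints at [1.063, 0.313, 1.498, -0, 1.331, -0.223], TCP at [147.52, 503.854, 231.294] pointing down, gripper open.
Joint ranges: [-2.94, 2.94], [-0.97, 2.17], [0.19, 2.56], [-1.23, 4.37], [0.02, 3.11], [-2.88, 2.88]. Speed limits (rad/s): [2.39, 2.39, 3.01, 3.14, 3.14, 3.14].

INTERFACE

Orientations are given as a unit quaternion [w, x, y, z].
In Python, from rig import ctrl, capture, workorder, nets gives the robot as it stands. The module is installed in compiled form; this text tells all that it offers.
- The arm moves only by the tool send_rows, never from a script. Its argument "rows" is text: rows parted by semicolons, each of 5 numbers parted by spaces: the opening, from 0 (shut) to 1 (fully open), then the shift along the tool's x, y, z in cm, then the turn about the tool's x in units of 5 degrees (1.0 is 5 degrees). In form: grip x y z yaw; .... A call has 1 to 12 rows; each row is the pose to reach, as a shift and turn from the pose commanded when the call began, along the tool's axes at that moment; what a row does not reach only later rows make up. A row lasts 1/10 s, in which the tool goes at most 50 mm and 8.59 degrees, less where a joint would pass 70% of its speed; a pose out of reach is approached as far as the arm can. A call with a gripper value outside its range is refused whole. The fingers move at their own pace and stop on an object; "grip_force" is the grip in N (left out, the last holds). Time passes only in rows, so rows that repeat a pose let the fingers close. It gives the time, the measured TCP pose, the force and the opening at its end, in the units of the state.
- ctrl.sense(): the state, without advancing time (a new reading comes with each control period).
- capture(name): name is "scene" or "side" or "wrist"; returns a dict with "pixels" (420x560x3 uint8, red, green, blue), "intrinsics" (3x3 intrinsics, pixels), "view" (4x4, takes a point from world to camera coordinates); the wrist camera has in their place "mount" (4x4, takes a point from camera to tool coordinates, whose origin is the TCP and whose axes are the tool frame's). Camera axes: x right, y down, z forward; pixel columns grow to the right and rows downward; lengths in mm; the calibration is good to about 2 mm. A picture is of the moment at which its call begins: read the wrist's pose just before it. There is no depth.
- workorder.finish_job(): hands the job in, once; it reports no verdict.
Trained networks look in a picture, given as the dict that the camera call returned (one of the last four; its "shot" number tells which), for a name from the list of things; names that differ only in an ending like _2 or _b are one class to them, and where a whole thing is asked for, a point or a joint stands for the part that bears it (a point fixed in the world has none). Each returns a list of dicts, best first, with "confidence" (0 to 1); they miss things now and then, are a little off and sometimes report something else, mostly with a low value. They report only what shows in the picture. A call takes as long as a camera call.
- nets.boxes_of(picture, target): "location" ([x, y, z] in mm, in world coordinates, good to about 4 mm: the middle of the surface that is visible of it).
- nets.spot_point(picture, target): "location" ([x, y, z] in mm, in world coordinates, good to about 4 mm: a listed point, or the origin of a listed thing).
The state is a dict: "time_s": time; "joints": joint angles; "dq": joint speeds; "tau": joint torques, N m; "eef_pos": TCP position; "ee_rot": TCP orientation; "force": force on the tool from outside, world axes, zero at the start; "wrist_torque": the same for the moment, N m; "grip_width": opening from 0.0 (shut) to 1.0 (fully open).
Only numpy, scipy, OpenCV 4.12 (cv2) and the standard library are available. Lean on these libraries where they do the work, as an engineer would, in place of code of your own. Each camera call takes 0.05 s, during which the arm holds its last target.

TASK

A tube block on the heater has crept away from its neighbour because one of the three hold-down bolts has worked loose. First push the loose yellow-topped tube block flush against the fixed blue-topped one, then tap the heads of the bolts, caps shut, to find the one that gives and press that one right down; lift that bolt's red cap by at least 50 degrees and finish while still holding it open with the gripper, ready for someone to tighten the bolt. Keep the other caps shut and leave everything else where it is.

Things in the scene. Friction and masses are not known exactly. Their poses are not given: they have to be found in the camera images.
- deck: Block heater: fixed white box 230 x 360 x 50 mm, place and yaw (within 0.3 rad) vary. Origin on the table under it; its axes are deck x, y, z. Aluminium deck surface at z = 50 mm. A channel for tube blocks runs along deck y, centred at deck x = -35 mm, between steel rails 66 mm apart, 8 mm high. Three capped bolts stand in a row along deck y, all at deck x = +65 mm.
- fixed_block: Dark metal tube block with blue tube tops, fixed in the channel at its +y end: 62 (x) x 76 (y) x 50 mm high (metal 42 mm, tube tops to 50 mm). Origin at the centre of its underside, axes parallel to the deck's. Its face towards deck -y is the one to butt against.
- loose_block: Same size of tube block with yellow tube tops, about 0.5 kg; slides along deck y in the channel (2 mm play each side). Origin: centre of its underside, on the deck. Starts 20 to 45 mm short of the fixed block on its -y side; flush, the two origins are 76 mm apart. The channel is free for 85 mm beyond its outer (-y) face: push it there along deck +y.
- bolt_a: Bolt at the -y end of the row of three look-alikes, any of which may be the loose one: steel base plate 62 x 52 mm fixed on the deck, brass bolt head 19 mm wide, and a hinged red cap lying round the head like a frame, its flat top 19 mm above the deck. Origin on the deck surface on the bolt's axis, axes parallel to the deck's. Neighbours are at least 64 mm apart.
- head_a (a point): Top centre of the brass head of bolt_a, 34 mm above the deck at the start, 15 mm above the cap's flat top: press here, straight down, to tap the bolt.
- sink_a (a joint): How far the head of bolt_a has been pressed down, m, 0 at the start. A loose bolt gives way at about 3 N, goes down as far as it is pressed, up to 8 mm, and stays there; a tight one gives less than 2 mm.
- tab_a (a point): Top centre of the upright red grip tab on the cap of bolt_a: 12 x 12 mm, 25 mm tall above the cap; shut, 32 mm to deck +x of the bolt's axis and 44 mm above the deck. The cap's hinge line, along deck y, lies 58 mm to deck -x of it and 28 mm lower (fixed to the deck): lifting swings the tab up and to deck -x. Pinch it across deck y.
- cap_a (a joint): Opening angle of the cap of bolt_a, rad: 0 shut, 1.3 at its stop. A light cap (45 g) that falls shut by itself from any angle unless held.
- bolt_b: Bolt at the middle of the row of three look-alikes, any of which may be the loose one: steel base plate 62 x 52 mm fixed on the deck, brass bolt head 19 mm wide, and a hinged red cap lying round the head like a frame, its flat top 19 mm above the deck. Origin on the deck surface on the bolt's axis, axes parallel to the deck's. Neighbours are at least 64 mm apart.
- head_b (a point): Top centre of the brass head of bolt_b, 34 mm above the deck at the start, 15 mm above the cap's flat top: press here, straight down, to tap the bolt.
- sink_b (a joint): How far the head of bolt_b has been pressed down, m, 0 at the start. A loose bolt gives way at about 3 N, goes down as far as it is pressed, up to 8 mm, and stays there; a tight one gives less than 2 mm.
- tab_b (a point): Top centre of the upright red grip tab on the cap of bolt_b: 12 x 12 mm, 25 mm tall above the cap; shut, 32 mm to deck +x of the bolt's axis and 44 mm above the deck. The cap's hinge line, along deck y, lies 58 mm to deck -x of it and 28 mm lower (fixed to the deck): lifting swings the tab up and to deck -x. Pinch it across deck y.
- cap_b (a joint): Opening angle of the cap of bolt_b, rad: 0 shut, 1.3 at its stop. A light cap (45 g) that falls shut by itself from any angle unless held.
- bolt_c: Bolt at the +y end of the row of three look-alikes, any of which may be the loose one: steel base plate 62 x 52 mm fixed on the deck, brass bolt head 19 mm wide, and a hinged red cap lying round the head like a frame, its flat top 19 mm above the deck. Origin on the deck surface on the bolt's axis, axes parallel to the deck's. Neighbours are at least 64 mm apart.
- head_c (a point): Top centre of the brass head of bolt_c, 34 mm above the deck at the start, 15 mm above the cap's flat top: press here, straight down, to tap the bolt.
- sink_c (a joint): How far the head of bolt_c has been pressed down, m, 0 at the start. A loose bolt gives way at about 3 N, goes down as far as it is pressed, up to 8 mm, and stays there; a tight one gives less than 2 mm.
- tab_c (a point): Top centre of the upright red grip tab on the cap of bolt_c: 12 x 12 mm, 25 mm tall above the cap; shut, 32 mm to deck +x of the bolt's axis and 44 mm above the deck. The cap's hinge line, along deck y, lies 58 mm to deck -x of it and 28 mm lower (fixed to the deck): lifting swings the tab up and to deck -x. Pinch it across deck y.
- cap_c (a joint): Opening angle of the cap of bolt_c, rad: 0 shut, 1.3 at its stop. A light cap (45 g) that falls shut by itself from any angle unless held.
- vial: Bystander: small glass vial, 24 mm wide, 45 mm high, standing on the deck beyond the +y end of the bolt row. Origin at the centre of its underside.
- washer: Bystander: steel washer, 28 mm wide, 5 mm thick, lying on the deck beyond the -y end of the bolt row. Origin at the centre of its underside.
- driver: Bystander: screwdriver with yellow handle, 160 mm long, lying on the table left of the heater. Origin under its middle.
- tube_rack: Bystander: blue tube rack 70 x 200 mm, 90 mm high, on the table right of the heater. Origin at the centre of its underside.
- tip_box: Bystander: grey box with blue lid, 88 x 125 x 72 mm, on the table left of the heater. Origin at the centre of its underside.
- jar: Bystander: jar with yellow lid, 70 mm wide, 90 mm high, on the table at the right. Origin at the centre of its underside.

How it is judged:
By the outcome, as a careful person would: the job done as asked, in the order asked, and still so for the second after the job is handed in, while the arm keeps its last pose, push and grip.
It also fails if it takes over 61 s, if anything falls off the work surface, if the arm or the gripper's body presses on something with over 40 N, if the wrist force passes 120 N, or if a joint passes its speed limit or range.

## Working session

There is one attempt and no reset: what is moved stays moved. The work goes in short steps, Python scripts to look and compute and a tool call to move; the robot and the scene stay as the last step left them, time stands still between calls to the robot, and variables do not carry over. Pictures are saved under pics/ and viewed, and the job is handed in when it is done.

Besides the shell and the picture viewer there is one more tool, called after "Request:" by a JSON object that holds its "method" and its "body". send_rows: Moves the arm, as the interface text tells. Its arguments: {"type":"object","properties":{"rows":{"type":"string"},"grip_force":{"type":"number"}},"required":["rows"]}

```bash
mkdir -p pics; cat > h.py <<'E'
import numpy as np, cv2
from rig import ctrl, capture, workorder, nets
def save(p,n): cv2.imwrite('pics/'+n, cv2.cvtColor(p['pixels'],cv2.COLOR_RGB2BGR))
def st():
    s=ctrl.sense(); print({k:np.round(s[k],3).tolist() for k in ('time_s','joints','eef_pos','ee_rot','force','grip_width')}); return s
E
python3 - <<'E'
from h import *
st()
for c in ('scene','side'):
    p=capture(c); save(p,c+'0.png')
    for n in ('deck','fixed_block','loose_block','bolt_a','head_a','tab_a','vial','washer','driver','tube_rack','tip_box','jar'):
        print(c,n,[(np.round(d['location'],0).tolist(),round(d['confidence'],2)) for d in nets.spot_point(p,n)][:4])
E
```

```text
{'time_s': 0.0, 'joints': [1.063, 0.313, 1.498, -0.0, 1.331, -0.223], 'eef_pos': [147.389, 503.612, 230.724], 'ee_rot': [0.565, -0.424, 0.566, 0.424], 'force': [-0.247, -0.42, 0.074], 'grip_width': 1.0}
scene deck [([542.0, -34.0, -1.0], 0.8)]
scene fixed_block [([517.0, 71.0, 53.0], 0.58), ([364.0, 337.0, -3.0], 0.29)]
scene loose_block [([639.0, -59.0, 96.0], 0.73)]
scene bolt_a [([596.0, -122.0, 52.0], 0.77), ([615.0, 20.0, 47.0], 0.65)]
scene head_a [([609.0, -58.0, 87.0], 0.57), ([618.0, 16.0, 87.0], 0.56), ([599.0, -118.0, 87.0], 0.51), ([508.0, -39.0, 44.0], 0.46)]
scene tab_a [([632.0, -129.0, 100.0], 0.66), ([639.0, -55.0, 95.0], 0.56), ([647.0, 16.0, 93.0], 0.45)]
scene vial [([622.0, 106.0, 49.0], 0.43)]
scene washer [([364.0, 338.0, 1.0], 0.7), ([586.0, -188.0, 53.0], 0.42), ([600.0, -120.0, 88.0], 0.27)]
scene driver [([367.0, 334.0, 4.0], 0.81), ([637.0, -56.0, 97.0], 0.72)]
scene tube_rack [([513.0, -435.0, -0.0], 0.81)]
scene tip_box [([521.0, 464.0, 3.0], 0.95), ([364.0, -358.0, 2.0], 0.21)]
scene jar [([368.0, -358.0, 2.0], 0.65)]
side deck [([550.0, -31.0, 1.0], 0.81), ([366.0, 335.0, -2.0], 0.48)]
side fixed_block [([525.0, 69.0, 52.0], 0.61)]
side loose_block [([509.0, -37.0, 52.0], 0.66)]
side bolt_a [([598.0, -118.0, 56.0], 0.95), ([603.0, -56.0, 48.0], 0.91), ([616.0, 16.0, 51.0], 0.62)]
side head_a [([608.0, -54.0, 82.0], 0.62), ([598.0, -121.0, 86.0], 0.43), ([619.0, 14.0, 81.0], 0.39)]
side tab_a [([651.0, 17.0, 98.0], 0.81), ([636.0, -59.0, 100.0], 0.74), ([633.0, -125.0, 97.0], 0.57)]
side vial [([639.0, -62.0, 95.0], 0.75), ([618.0, 114.0, 48.0], 0.45)]
side washer [([583.0, -185.0, 48.0], 0.44), ([511.0, -432.0, -2.0], 0.36)]
side driver [([368.0, 338.0, -3.0], 0.64)]
side tube_rack [([511.0, -433.0, -1.0], 0.8)]
side tip_box [([521.0, 464.0, -0.0], 0.63)]
side jar [([360.0, -358.0, 4.0], 0.62)]
```

View pics/scene0.png

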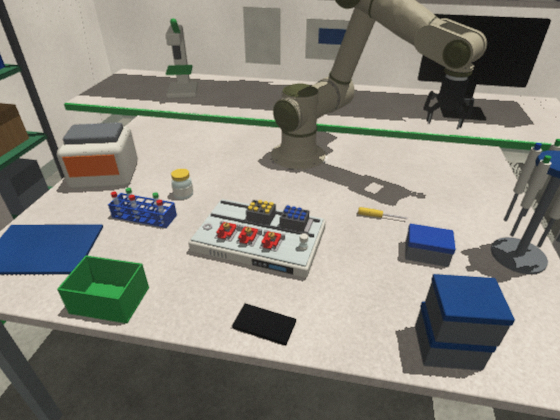

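View pics/side0.png

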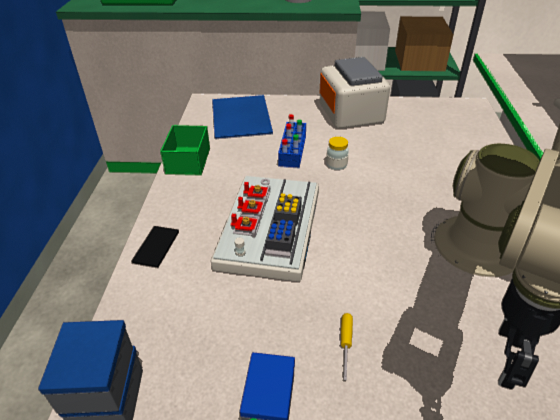

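```bash
cat >> h.py <<'E'
from scipy.spatial.transform import Rotation as R
from scipy.optimize import least_squares
def Rt(s=None):
    s=s or ctrl.sense(); q=s['ee_rot']; return R.from_quat([q[1],q[2],q[3],q[0]]).as_matrix()
def plan(target,deckyaw=None):
    s=ctrl.sense(); M=Rt(s); d=M.T@(np.array(target)-s['eef_pos'])/10
    out='shift cm '+str(np.round(d,2).tolist())
    if deckyaw is not None:
        zy=np.array([-np.sin(deckyaw),np.cos(deckyaw),0]); v=M.T@zy
        # turn about tool x carrying tool z to v: z->(0,-sin,cos)
        a=np.degrees(np.arctan2(-v[1],v[2])); a=(a+90)%180-90
        out+=' yaw units %.2f'%(a/5)
    print(out)
E
python3 - <<'E'
from h import *
P=[((65,None),[(599,-118),(598,-121),(609,-58),(608,-54),(618,16),(619,14)])]
h=np.array(P[0][1],float)
bl=np.array([(517,71),(525,69),(509,-37)],float); dk=np.array([(542,-34),(550,-31)],float)
def f(p):
    x,y,a=p; ex=np.array([np.cos(a),np.sin(a)]); ey=np.array([-ex[1],ex[0]]); o=np.array([x,y])
    return np.r_[(h-o)@ex-65,(bl-o)@ex+35,((dk-o)@ex),((dk-o)@ey)]
r=least_squares(f,[546,-33,-.14]); print(r.x,np.round(r.fun,1))
print(Rt().round(3)); 
plan([560,-50,300],r.x[2])
print(capture('wrist')['mount'].round(2))
E
```

```text
[ 5.45223922e+02 -3.24019845e+01 -1.25630780e-01] [-0.9 -1.5  1.5 -0.   1.1  2.4 -6.   2.2 -0.4 -3.   4.6 -2.   2. ]
[[ 0.    -0.96   0.281]
 [-0.     0.281  0.96 ]
 [-1.    -0.    -0.   ]]
shift cm [-6.87, -55.15, -41.57] yaw units -1.82
[[  -0.     -0.31    0.95 -142.98]
 [   0.     -0.95   -0.31   77.77]
 [   1.      0.      0.      0.77]
 [   0.      0.      0.      1.  ]]
```

Request:
{"method": "send_rows", "body": {"rows": "0 -6.9 -55 -41.5 -1.8;0 -6.9 -55 -41.5 -1.8;0 -6.9 -55 -41.5 -1.8;0 -6.9 -55 -41.5 -1.8;0 -6.9 -55 -41.5 -1.8;0 -6.9 -55 -41.5 -1.8;0 -6.9 -55 -41.5 -1.8;0 -6.9 -55 -41.5 -1.8;0 -6.9 -55 -41.5 -1.8;0 -6.9 -55 -41.5 -1.8;0 -6.9 -55 -41.5 -1.8;0 -6.9 -55 -41.5 -1.8", "grip_force": 25}}

```text
time_s: 2.55
eef_pos: [502.0, 26.6, 291.0]
ee_rot: [0.531, -0.467, 0.531, 0.467]
force: [0.1, 0.9, 0.3]
grip_width: 0.001
```

```bash
python3 - <<'E'
from h import *
st(); plan([540,-45,300],-.13)
E
```

```text
{'time_s': 2.55, 'joints': [-0.181, 0.226, 1.456, 0.0, 1.459, -1.623], 'eef_pos': [502.027, 26.577, 290.999], 'ee_rot': [0.531, -0.467, 0.531, 0.467], 'force': [0.062, 0.911, 0.273], 'grip_width': 0.001}
shift cm [-0.9, -4.68, -6.61] yaw units 0.02
```

Request:
{"method": "send_rows", "body": {"rows": "0 -0.9 -4.7 -6.6 0;0 -0.9 -4.7 -6.6 0;0 -0.9 -4.7 -6.6 0;0 -0.9 -4.7 -6.6 0;0 -0.9 -4.7 -6.6 0"}}

```text
time_s: 3.05
eef_pos: [539.0, -42.0, 299.7]
ee_rot: [0.531, -0.467, 0.531, 0.467]
force: [0.1, 0.5, -0.3]
grip_width: -0.001
```

```bash
python3 - <<'E'
from h import *
s=st(); p=capture('wrist'); save(p,'w1.png'); print(p['intrinsics'])
for n in ('deck','fixed_block','loose_block','bolt_a','head_a','tab_a','vial','washer'):
    print(n,[(np.round(d['location'],0).tolist(),round(d['confidence'],2)) for d in nets.spot_point(p,n)][:4])
E
```

```text
{'time_s': 3.05, 'joints': [-0.295, 0.31, 1.325, 0.0, 1.507, -1.739], 'eef_pos': [539.008, -42.029, 299.692], 'ee_rot': [0.531, -0.467, 0.531, 0.467], 'force': [0.051, 0.537, -0.328], 'grip_width': -0.001}
[[314.96538659   0.         277.52929336]
 [  0.         314.96538659 206.33365504]
 [  0.           0.           1.        ]]
deck [([548.0, -34.0, 1.0], 0.89)]
fixed_block [([524.0, 64.0, 52.0], 0.8)]
loose_block [([511.0, -38.0, 44.0], 0.97)]
bolt_a [([602.0, -58.0, 53.0], 0.74), ([615.0, 15.0, 49.0], 0.73), ([597.0, -118.0, 52.0], 0.57)]
head_a [([609.0, -53.0, 86.0], 0.68)]
tab_a [([648.0, 12.0, 95.0], 0.89), ([629.0, -125.0, 96.0], 0.86), ([642.0, -58.0, 97.0], 0.76), ([516.0, -439.0, -5.0], 0.35)]
vial [([624.0, 111.0, 48.0], 0.59)]
washer [([582.0, -186.0, 48.0], 0.72)]
```

View pics/w1.png

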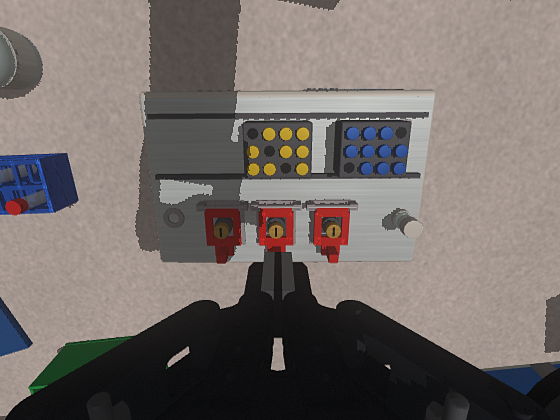

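```bash
cat >> h.py <<'E'
def bp(p,s,uv,z):
    K=p['intrinsics']; c=np.linalg.inv(K)@np.array([uv[0],uv[1],1.0])
    T=np.eye(4); T[:3,:3]=Rt(s); T[:3,3]=s['eef_pos']; T=T@p['mount']
    d=T[:3,:3]@c; o=T[:3,3]; return (o+d*(z-o[2])/d[2]).round(1)
E
python3 - <<'E'
from h import *
s=st(); p=capture('wrist')
im=cv2.cvtColor(p['pixels'],cv2.COLOR_RGB2BGR)[80:270,130:450]
cv2.imwrite('pics/w2.png',cv2.resize(im,None,fx=2.5,fy=2.5,interpolation=cv2.INTER_CUBIC))
for n,uv,z in [('ha',(221,229),84),('hb',(276,230),84),('hc',(333,230),84),('dTL',(143,93),50),('dTR',(433,90),50)]: print(n,bp(p,s,uv,z))
E
```

```text
{'time_s': 3.5, 'joints': [-0.296, 0.31, 1.324, -0.0, 1.507, -1.739], 'eef_pos': [539.283, -42.708, 299.68], 'ee_rot': [0.531, -0.467, 0.531, 0.467], 'force': [-0.15, 0.003, 0.169], 'grip_width': 0.001}
ha [ 598.  -119.2   84. ]
hb [607.9 -52.5  84. ]
hc [616.8  16.8  84. ]
dTL [ 430.1 -187.    50. ]
dTR [469.9 150.5  50. ]
```

View pics/w2.png

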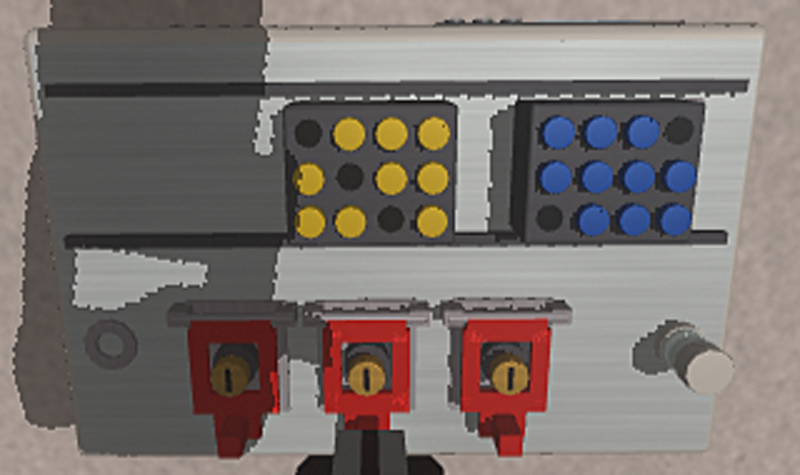

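```bash
python3 - <<'E'
from h import *
s=st(); p=capture('wrist')
q=lambda u,v:(130+u/2.5,80+v/2.5)
pts={}
for n,uv,z in [('ha',(231,377),84),('hb',(366,377),84),('hc',(510,377),84),('yTL',(287,103),92),('yTR',(456,102),92),('yBL',(290,242),92),('yBR',(456,241),92),('bTL',(531,102),92),('bTR',(703,103),92),('bBL',(527,241),92),('bBR',(696,242),92),('tc',(512,418),94)]:
    pts[n]=bp(p,s,q(*uv),z); print(n,pts[n])
d=pts['hc']-pts['ha']; print('yaw',np.arctan2(-d[0],d[1]))
a=-.133; ex=np.array([np.cos(a),np.sin(a)]);ey=np.array([-ex[1],ex[0]])
o=np.array([545.5,-33])
for n in pts: print(n,((pts[n][:2]-o)@ex).round(1),((pts[n][:2]-o)@ey).round(1))
E
```

```text
{'time_s': 3.55, 'joints': [-0.296, 0.311, 1.324, 0.0, 1.507, -1.739], 'eef_pos': [539.301, -42.728, 299.654], 'ee_rot': [0.531, -0.467, 0.531, 0.467], 'force': [-0.317, -0.377, -0.649], 'grip_width': -0.008}
ha [ 600.6 -118.    84. ]
hb [609.  -52.2  84. ]
hc [618.  18.  84.]
yTL [475.3 -69.2  92. ]
yTR [484.1   3.   92. ]
yBL [535.7 -77.5  92. ]
yBR [544.9  -2.7  92. ]
bTL [488.2  35.   92. ]
bTR [498.  108.4  92. ]
bBL [549.   29.3  92. ]
bBR [559.2 105.5  92. ]
tc [635.3  16.   94. ]
yaw -0.1272498661416844
ha 65.9 -76.9
hb 65.5 -10.6
hc 65.1 60.2
yTL -64.8 -45.2
yTR -65.6 27.5
yBL -3.8 -45.4
yBR -4.6 30.0
bTL -65.8 59.8
bTR -65.8 133.9
bBL -4.8 62.2
bBR -4.8 139.1
tc 82.5 60.5
```

```bash
cat >> h.py <<'E'
O=np.array([545.5,-33]);A=-.128
EX=np.array([np.cos(A),np.sin(A)]);EY=np.array([-EX[1],EX[0]])
def dk():
    s=ctrl.sense(); w=np.array(s['eef_pos'][:2])-O; print('deck',(w@EX).round(2),(w@EY).round(2),round(s['eef_pos'][2]-50,2),'F deck',(np.array(s['force'][:2])@EX).round(2),(np.array(s['force'][:2])@EY).round(2),round(s['force'][2],2),'t',s['time_s'],'g',s['grip_width'])
def pd(x,y,z): plan([*(O+x*EX+y*EY),z+50],A)
E
python3 - <<'E'
from h import *
dk(); pd(-35,-84,60); pd(-35,-84,14)
E
```

```text
deck -4.88 -10.53 249.63 F deck 0.01 -0.22 0.61 t 3.6 g -0.0008887278621199973
shift cm [18.96, 3.01, -7.35] yaw units 0.00
shift cm [23.56, 3.01, -7.35] yaw units 0.00
```

Request:
{"method": "send_rows", "body": {"rows": "0 10 3 -7.4 0;0 10 3 -7.4 0;0 14 3 -7.4 0;0 19 3 -7.4 0;0 19 3 -7.4 0;0 21.5 3 -7.4 0;0 23.6 3 -7.4 0;0 23.6 3 -7.4 0;0 23.6 3 -7.4 0"}}

```text
time_s: 4.5
eef_pos: [500.4, -112.6, 64.2]
ee_rot: [0.531, -0.467, 0.531, 0.467]
force: [0.1, -0.9, 0.4]
grip_width: -0.004
```

```bash
python3 - <<'E'
from h import *
dk(); s=ctrl.sense(); p=capture('wrist'); save(p,'w3.png')
E
```

```text
deck -34.55 -84.68 14.2 F deck 0.2 -0.92 0.43 t 4.5 g -0.004198740201648414
```

View pics/w3.png

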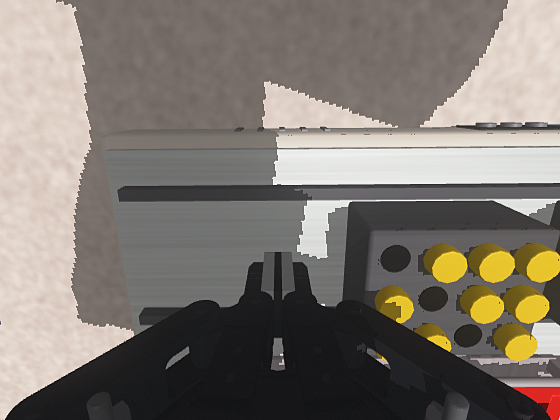

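Request:
{"method": "send_rows", "body": {"rows": "0 0 0 1.2 0;0 0 0 2 0;0 0 0 2.5 0;0 0 0 3 0;0 0 0 3.5 0;0 0 0 4 0;0 0 0 4.4 0;0 0 0 4.7 0;0 0 0 4.9 0;0 0 0 4.9 0"}}

```text
time_s: 5.55
eef_pos: [506.3, -63.5, 63.5]
ee_rot: [0.531, -0.467, 0.531, 0.467]
force: [-0.3, 0.6, 0.4]
grip_width: -0.002
```

```bash
python3 - <<'E'
from h import *
dk(); s=ctrl.sense(); p=capture('wrist'); save(p,'w4.png'); p=capture('side')
cv2.imwrite('pics/s4.png',cv2.resize(cv2.cvtColor(p['pixels'],cv2.COLOR_RGB2BGR)[160:290,200:340],None,fx=4,fy=4,interpolation=cv2.INTER_CUBIC))
E
```

```text
deck -34.97 -35.21 13.5 F deck -0.38 0.57 0.38 t 5.55 g -0.0017338823616666662
```

View pics/w4.png

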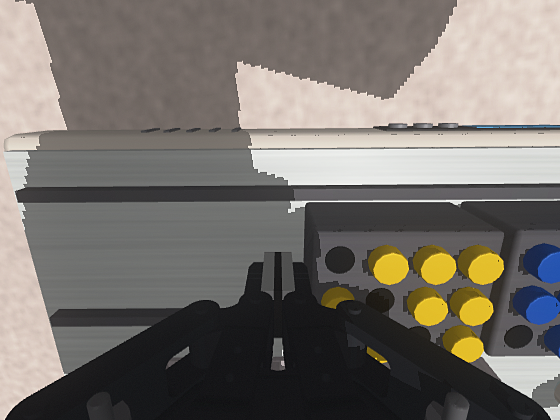

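View pics/s4.png

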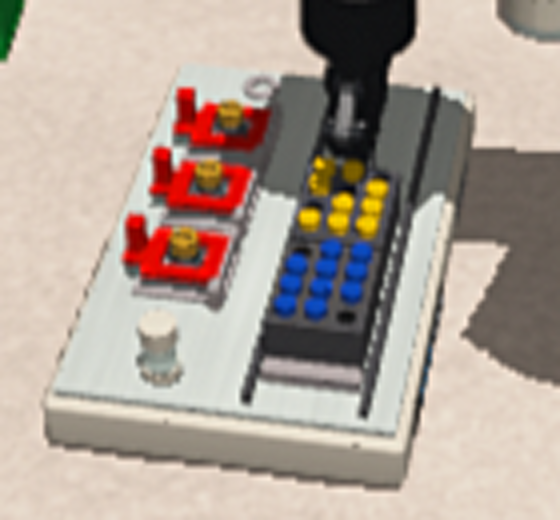

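Nearly closed; a small gap of about 10 mm remains between the blocks (wrist view column ~495). Continuing slowly until the force rises.

Request:
{"method": "send_rows", "body": {"rows": "0 0 0 0.2 0;0 0 0 0.4 0;0 0 0 0.5 0;0 0 0 0.5 0"}}

```text
time_s: 6.05
eef_pos: [507.2, -59.1, 63.6]
ee_rot: [0.531, -0.467, 0.531, 0.467]
force: [0.8, -3.5, -2.7]
grip_width: 0.004
```

```bash
python3 - <<'E'
from h import *
dk()
E
```

```text
deck -34.7 -30.73 13.59 F deck 1.26 -3.39 -2.7 t 6.05 g 0.00392087553889584
```

Request:
{"method": "send_rows", "body": {"rows": "0 0 0 0.1 0;0 0 0 0.2 0;0 0 0 0.2 0"}}

```text
time_s: 6.35
eef_pos: [507.3, -58.9, 63.7]
ee_rot: [0.53, -0.468, 0.532, 0.466]
force: [-2.7, -15.5, -2.2]
grip_width: 0.001
```

```bash
python3 - <<'E'
from h import *
dk()
E
```

```text
deck -34.58 -30.55 13.75 F deck -0.65 -15.73 -2.19 t 6.35 g 0.001269233906599441
```

```bash
python3 - <<'E'
from h import *
s=ctrl.sense(); p=capture('wrist'); save(p,'w5.png'); dk()
E
```

```text
deck -34.6 -30.57 13.72 F deck -1.12 -15.73 -1.4 t 6.4 g 0.0005265546620158597
```

View pics/w5.png

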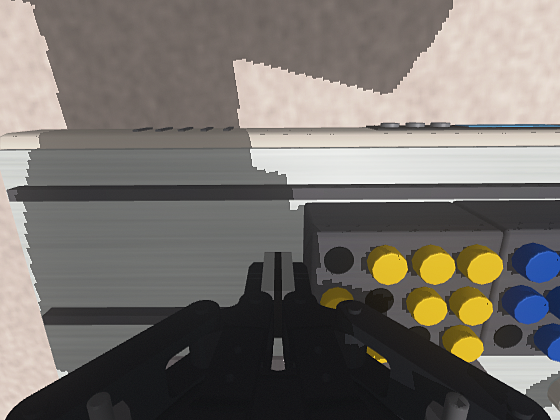

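Request:
{"method": "send_rows", "body": {"rows": "0 0 0 -1 0;0 0 0 -2 0;0 -4 0 -2 0;0 -9 0 -2 0;0 -13 0 -2 0;0 -14 -5 -2 0;0 -14 -5 -2 0;0 -14 -5 -2 0"}}

```text
time_s: 7.2
eef_pos: [554.3, -83.2, 202.9]
ee_rot: [0.531, -0.467, 0.531, 0.468]
force: [-0.1, 0.1, -0.8]
grip_width: -0.001
```

```bash
python3 - <<'E'
from h import *
dk(); s=ctrl.sense(); p=capture('wrist'); save(p,'w6.png')
for n in ('head_a','tab_a','loose_block','fixed_block'):
    print(n,[(np.round(d['location'],0).tolist(),round(d['confidence'],2)) for d in nets.spot_point(p,n)][:4])
E
```

```text
deck 15.1 -48.63 152.89 F deck -0.07 0.07 -0.82 t 7.2 g -0.0012992521009479257
head_a [([597.0, -118.0, 83.0], 0.84), ([608.0, -57.0, 84.0], 0.67)]
tab_a [([629.0, -123.0, 96.0], 0.73), ([650.0, 15.0, 96.0], 0.66), ([649.0, -58.0, 96.0], 0.58)]
loose_block [([515.0, -4.0, 45.0], 0.9), ([614.0, 12.0, 46.0], 0.62), ([644.0, 12.0, 92.0], 0.51)]
fixed_block [([522.0, 63.0, 50.0], 0.58), ([547.0, -33.0, -2.0], 0.29)]
```

View pics/w6.png

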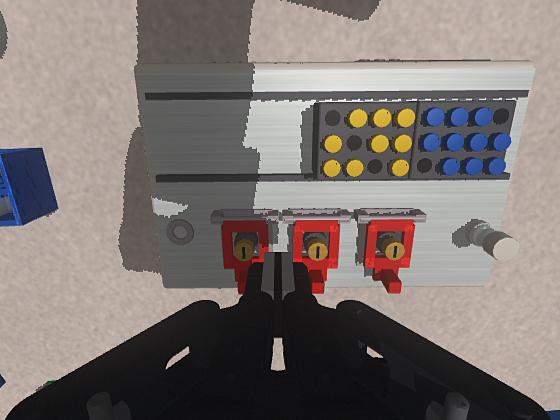

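```bash
python3 - <<'E'
from h import *
s=ctrl.sense(); p=capture('wrist')
im=cv2.cvtColor(p['pixels'],cv2.COLOR_RGB2BGR)[190:310,200:440]
cv2.imwrite('pics/w7.png',cv2.resize(im,None,fx=3.3,fy=3.3,interpolation=cv2.INTER_CUBIC))
for n,uv,z in [('ha',(244,252),84),('hb',(317,251),84),('hc',(394.5,251),84),('tabc',(393,286),94)]:
    w=bp(p,s,uv,z); print(n,w,((w[:2]-O)@EX).round(1),((w[:2]-O)@EY).round(1))
for w in ((599.5,-118.5),(608.5,-53.5),(618,17)): print(((np.array(w)-O)@EX).round(1),((np.array(w)-O)@EY).round(1))
E
```

```text
ha [ 600.9 -119.3   84. ] 66.0 -78.5
hb [608.4 -52.6  84. ] 64.9 -11.4
hc [617.5  18.   84. ] 64.9 59.8
tabc [647.6  12.7  94. ] 95.4 58.4
64.5 -77.9
65.1 -12.3
65.5 58.8
```

View pics/w7.png

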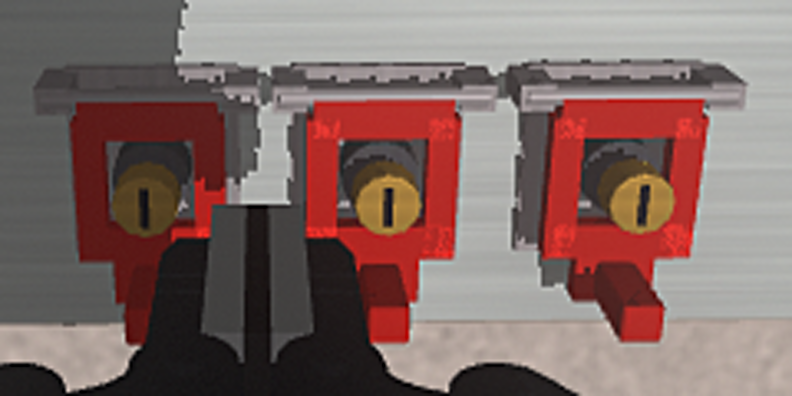

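Request:
{"method": "send_rows", "body": {"rows": "0 3 -4.9 -2.9 0;0 6 -4.9 -2.9 0;0 9 -4.9 -2.9 0;0 11 -4.9 -2.9 0;0 11 -4.9 -2.9 0;0 11 -4.9 -2.9 0"}}

```text
time_s: 8.1
eef_pos: [599.4, -118.2, 94.5]
ee_rot: [0.531, -0.467, 0.531, 0.467]
force: [0.2, 0.7, 0.9]
grip_width: 0.0
```

```bash
python3 - <<'E'
from h import *
dk()
E
```

```text
deck 64.34 -77.6 44.49 F deck 0.08 0.75 0.94 t 8.1 g 0.00016602280472243977
```

Request:
{"method": "send_rows", "body": {"rows": "0 0.6 0 0 0;0 0.9 0 0 0;0 1.1 0 0 0;0 1.2 0 0 0;0 1.2 0 0 0"}}

```text
time_s: 8.6
eef_pos: [599.4, -118.1, 82.0]
ee_rot: [0.531, -0.467, 0.531, 0.467]
force: [-0.2, 0.5, 1.4]
grip_width: -0.0
```

```bash
python3 - <<'E'
from h import *
dk()
E
```

```text
deck 64.32 -77.55 31.95 F deck -0.26 0.44 1.42 t 8.6 g -0.00020393916349631264
```

Request:
{"method": "send_rows", "body": {"rows": "0 0.1 0 0 0;0 0.2 0 0 0;0 0.2 0 0 0"}}

```text
time_s: 8.9
eef_pos: [599.4, -118.1, 79.6]
ee_rot: [0.531, -0.467, 0.531, 0.467]
force: [0.7, 0.9, 1.3]
grip_width: -0.002
```

```bash
python3 - <<'E'
from h import *
dk()
E
```

```text
deck 64.28 -77.55 29.62 F deck 0.55 0.97 1.32 t 8.9 g -0.0017782443358192869
```

```bash
python3 - <<'E'
from h import *
p=capture('wrist'); a=cv2.cvtColor(p['pixels'],cv2.COLOR_RGB2BGR)[180:320,180:420]
p=capture('side'); b=cv2.cvtColor(p['pixels'],cv2.COLOR_RGB2BGR)[160:260,210:330]
cv2.imwrite('pics/w8.png',np.vstack([cv2.resize(a,(514,300),interpolation=2),cv2.resize(b,(514,300),interpolation=2)]))
E
```

```text
(no output)
```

View pics/w8.png

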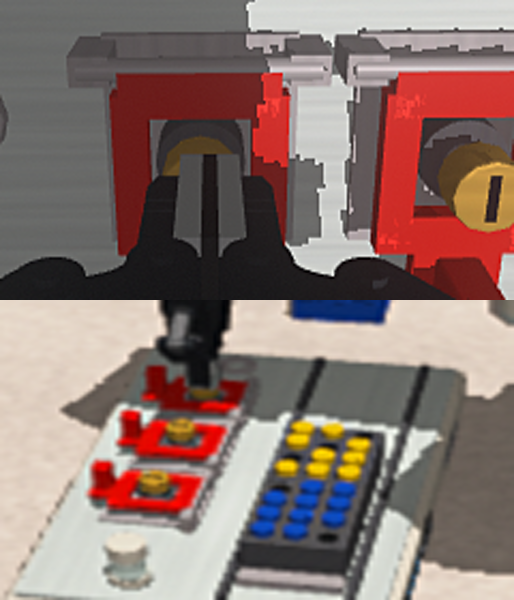

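Request:
{"method": "send_rows", "body": {"rows": "0 0.1 0 0 0;0 0.2 0 0 0;0 0.3 0 0 0"}}

```text
time_s: 9.3
eef_pos: [599.4, -118.1, 76.6]
ee_rot: [0.531, -0.467, 0.531, 0.467]
force: [-0.3, 1.0, 2.9]
grip_width: -0.0
```

```bash
python3 - <<'E'
from h import *
dk()
E
```

```text
deck 64.28 -77.55 26.6 F deck -0.47 0.95 2.93 t 9.3 g -1.5484611733710633e-05
```

Force ~3 N while sinking 7 mm: bolt_a is giving. Press to its stop.

Request:
{"method": "send_rows", "body": {"rows": "0 0.1 0 0 0;0 0.2 0 0 0;0 0.2 0 0 0"}}

```text
time_s: 9.6
eef_pos: [599.4, -118.2, 75.6]
ee_rot: [0.531, -0.467, 0.531, 0.467]
force: [-2.5, 1.7, 11.1]
grip_width: -0.002
```

```bash
python3 - <<'E'
from h import *
dk()
E
```

```text
deck 64.37 -77.59 25.62 F deck -2.65 1.39 11.07 t 9.6 g -0.0015977162110188859
```

Request:
{"method": "send_rows", "body": {"rows": "0 0.1 0 0 0;0 0.1 0 0 0;0 0.1 0 0 0"}}

```text
time_s: 9.9
eef_pos: [599.5, -118.2, 75.4]
ee_rot: [0.531, -0.468, 0.531, 0.467]
force: [-4.6, 2.2, 17.0]
grip_width: -0.001
```

```bash
python3 - <<'E'
from h import *
dk()
E
```

```text
deck 64.44 -77.56 25.44 F deck -4.82 1.64 17.04 t 9.9 g -0.0013875724466674993
```

Request:
{"method": "send_rows", "body": {"rows": "0 -2 0 0 0;0 -5 0 0 0;0 -9 0 0 0;0.4 -12 4 0 0;0.4 -12 4 0 0;0.4 -12 4 0 0"}}

```text
time_s: 10.5
eef_pos: [559.3, -113.0, 193.7]
ee_rot: [0.531, -0.467, 0.531, 0.467]
force: [-0.4, -0.3, -0.2]
grip_width: 0.399
```

```bash
python3 - <<'E'
from h import *
dk(); p=capture('wrist'); a=cv2.cvtColor(p['pixels'],cv2.COLOR_RGB2BGR)[150:360,140:460]
p2=capture('side'); b=cv2.cvtColor(p2['pixels'],cv2.COLOR_RGB2BGR)[160:260,210:330]
cv2.imwrite('pics/w9.png',np.vstack([cv2.resize(a,(457,300),interpolation=2),cv2.resize(b,(457,300),interpolation=2)]));save(p,'w9f.png')
for n in ('head_a','tab_a'):
  for q in (p,p2): print(n,[(np.round(d['location'],0).tolist(),round(d['confidence'],2)) for d in nets.spot_point(q,n)][:4])
E
```

```text
deck 23.94 -77.6 143.74 F deck -0.4 -0.34 -0.22 t 10.5 g 0.3990031455138725
head_a [([609.0, -55.0, 83.0], 0.96), ([620.0, 18.0, 82.0], 0.86), ([600.0, -120.0, 77.0], 0.69)]
head_a [([617.0, 14.0, 79.0], 0.48), ([600.0, -121.0, 77.0], 0.35)]
tab_a [([630.0, -127.0, 94.0], 0.88), ([650.0, -58.0, 95.0], 0.76), ([647.0, 15.0, 92.0], 0.7)]
tab_a [([634.0, -127.0, 94.0], 0.68), ([650.0, 16.0, 95.0], 0.67), ([643.0, -58.0, 95.0], 0.62), ([547.0, -29.0, -1.0], 0.52)]
```

View pics/w9.png

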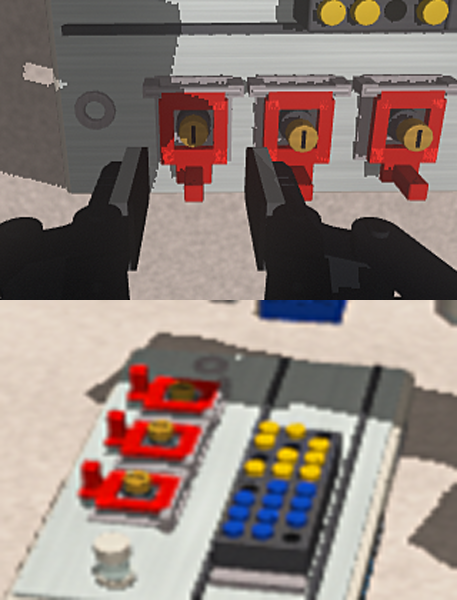

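View pics/w9f.png

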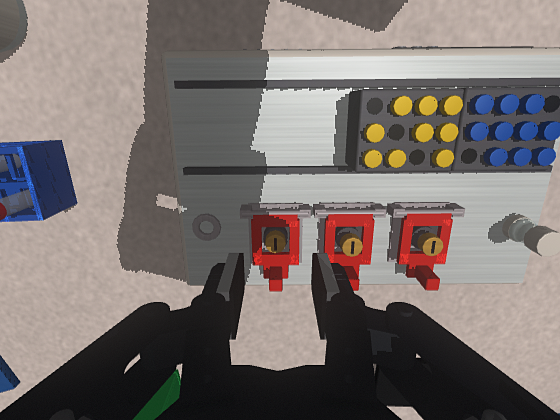

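Request:
{"method": "send_rows", "body": {"rows": "0.4 2 -4 0 0;0.4 5 -7.3 0 0;0.4 8 -7.3 0 0;0.4 10 -7.3 0 0;0.4 11.7 -7.3 0 0;0.4 11.7 -7.3 0 0;0.4 11.7 -7.3 0 0"}}

```text
time_s: 11.5
eef_pos: [632.2, -122.4, 76.8]
ee_rot: [0.531, -0.467, 0.531, 0.467]
force: [-0.0, -0.0, -0.0]
grip_width: 0.404
```

```bash
python3 - <<'E'
from h import *
dk(); p=capture('wrist'); a=cv2.cvtColor(p['pixels'],cv2.COLOR_RGB2BGR)[150:360,140:460]
p2=capture('side'); b=cv2.cvtColor(p2['pixels'],cv2.COLOR_RGB2BGR)[160:260,210:330]
cv2.imwrite('pics/w10.png',np.vstack([cv2.resize(a,(457,300),interpolation=2),cv2.resize(b,(457,300),interpolation=2)]))
E
```

```text
deck 97.36 -77.57 26.75 F deck -0.03 -0.05 -0.04 t 11.5 g 0.4042545379387313
```

View pics/w10.png

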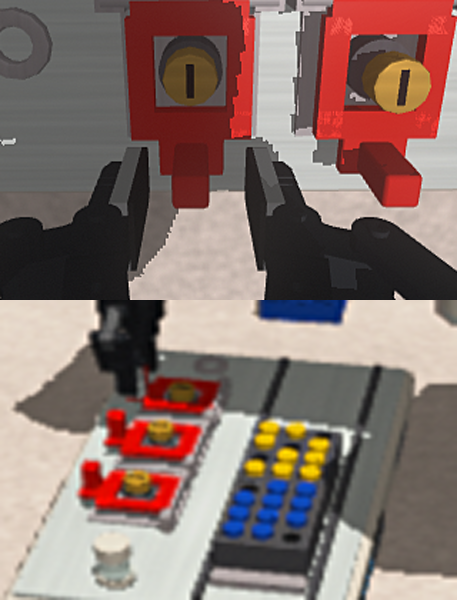

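Request:
{"method": "send_rows", "body": {"rows": "0.4 0 0 -0.1 0;0.1 0 0 -0.1 0;0 0 0 -0.1 0;0 0 0 -0.1 0;0 0 0 -0.1 0;0 0 0 -0.1 0", "grip_force": 30}}

```text
time_s: 12.2
eef_pos: [632.1, -124.2, 77.1]
ee_rot: [0.531, -0.468, 0.531, 0.466]
force: [0.1, -6.6, 1.2]
grip_width: 0.13
```

```bash
python3 - <<'E'
from h import *
dk(); p=capture('wrist'); a=cv2.cvtColor(p['pixels'],cv2.COLOR_RGB2BGR)[150:360,140:460]
cv2.imwrite('pics/w11.png',cv2.resize(a,None,fx=2,fy=2,interpolation=2))
for t in range(0,66,8):
    r=np.radians(t); x=58*np.cos(r)-20*np.sin(r); z=58*np.sin(r)+20*np.cos(r); print(t,'up cm',round((z-20)/10,2),'y+ cm',round((58-x)/10,2))
E
```

```text
deck 97.49 -79.42 27.12 F deck 0.96 -6.5 1.18 t 12.2 g 0.1299452102954837
0 up cm 0.0 y+ cm 0.0
8 up cm 0.79 y+ cm 0.33
16 up cm 1.52 y+ cm 0.78
24 up cm 2.19 y+ cm 1.31
32 up cm 2.77 y+ cm 1.94
40 up cm 3.26 y+ cm 2.64
48 up cm 3.65 y+ cm 3.41
56 up cm 3.93 y+ cm 4.21
64 up cm 4.09 y+ cm 5.06
```

View pics/w11.png

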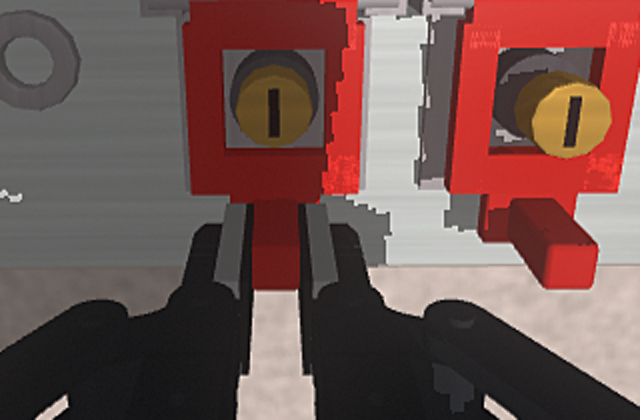

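Request:
{"method": "send_rows", "body": {"rows": "0 -0.4 0.15 -0.1 0;0 -0.8 0.33 -0.1 0;0 -1.15 0.55 -0.1 0;0 -1.5 0.78 -0.1 0;0 -1.85 1.05 -0.1 0;0 -2.2 1.3 -0.1 0;0 -2.5 1.6 -0.1 0;0 -2.75 1.95 -0.1 0;0 -2.75 1.95 -0.1 0"}}

```text
time_s: 13.15
eef_pos: [612.0, -121.8, 104.4]
ee_rot: [0.531, -0.467, 0.531, 0.467]
force: [-1.5, -4.7, -5.5]
grip_width: 0.129
```

```bash
python3 - <<'E'
from h import *
dk(); p=capture('wrist'); a=cv2.cvtColor(p['pixels'],cv2.COLOR_RGB2BGR)[150:360,140:460]
p2=capture('side'); b=cv2.cvtColor(p2['pixels'],cv2.COLOR_RGB2BGR)[160:260,210:330]
cv2.imwrite('pics/w12.png',np.vstack([cv2.resize(a,(457,300),interpolation=2),cv2.resize(b,(457,300),interpolation=2)]))
E
```

```text
deck 77.25 -79.61 54.41 F deck -0.9 -4.89 -5.52 t 13.15 g 0.12867077224237528
```

View pics/w12.png

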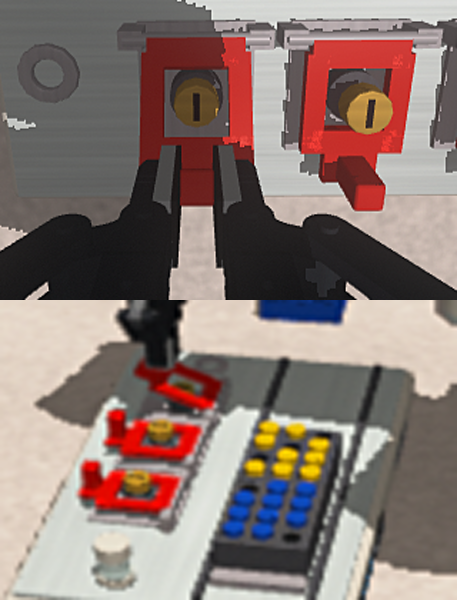

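Request:
{"method": "send_rows", "body": {"rows": "0 -0.25 0.33 -0.1 0;0 -0.5 0.7 -0.1 0;0 -0.7 1.05 -0.1 0;0 -0.9 1.45 -0.1 0;0 -1.05 1.85 -0.1 0;0 -1.2 2.25 -0.1 0;0 -1.3 2.7 -0.1 0;0 -1.35 3.1 -0.1 0;0 -1.37 3.4 -0.1 0;0 -1.37 3.4 -0.1 0"}}

```text
time_s: 14.25
eef_pos: [578.8, -118.2, 118.8]
ee_rot: [0.531, -0.468, 0.53, 0.467]
force: [3.7, 5.6, -0.4]
grip_width: 0.127
```

```bash
python3 - <<'E'
from h import *
dk(); p=capture('wrist'); a=cv2.cvtColor(p['pixels'],cv2.COLOR_RGB2BGR)[150:360,140:460]
p2=capture('side'); b=cv2.cvtColor(p2['pixels'],cv2.COLOR_RGB2BGR)[160:260,210:330]
cv2.imwrite('pics/w13.png',np.hstack([cv2.resize(a,(400,300),interpolation=2),cv2.resize(b,(400,300),interpolation=2)]))
E
```

```text
deck 43.92 -80.23 68.83 F deck 2.95 6.0 -0.39 t 14.25 g 0.12702015353958168
```

View pics/w13.png

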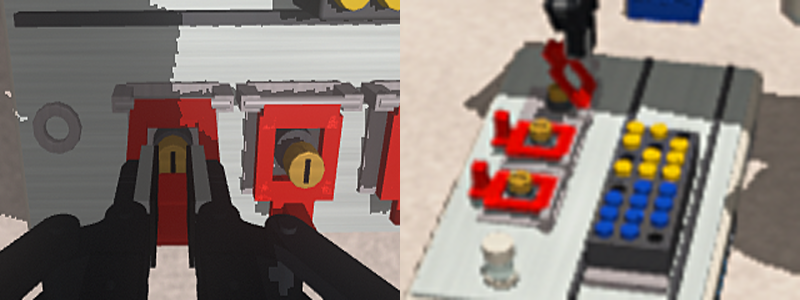

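```bash
python3 - <<'E'
from h import *
p=capture('side'); im=cv2.cvtColor(p['pixels'],cv2.COLOR_RGB2BGR)
S=8; x0,y0=240,160
c=cv2.resize(im[y0:y0+70,x0:x0+95],None,fx=S,fy=S,interpolation=cv2.INTER_CUBIC)
def pr(d):
    w=np.array([*(O+d[0]*EX+d[1]*EY),d[2]+50,1]); q=p['view']@w; u=p['intrinsics']@q[:3]; u=u[:2]/u[2]; return tuple(int(v) for v in ((u-[x0,y0])*S))
for t,col in ((50,(255,255,0)),(67,(0,255,0))):
    r=np.radians(t)
    def P(x,z,y): # rel hinge
        return pr((39+x*np.cos(r)-z*np.sin(r),-78+y,16+x*np.sin(r)+z*np.cos(r)))
    cv2.polylines(c,[np.array([P(0,3,6),P(52,3,6),P(52,28,6),P(64,28,6),P(64,3,6)],np.int32)],False,col,1)
cv2.imwrite('pics/s14.png',c); dk()
for n in ('tab_a','cap_a','loose_block','vial','washer'): print(n,[(np.round(d['location'],0).tolist(),round(d['confidence'],2)) for d in nets.spot_point(p,n)][:3])
E
```

```text
deck 44.08 -80.22 68.8 F deck 3.12 4.94 -0.3 t 14.4 g 0.12808965470855202
tab_a [([651.0, 13.0, 99.0], 0.8), ([582.0, -124.0, 132.0], 0.5)]Traceback (most recent call last):
  File "<stdin>", line 13, in <module>
ValueError: it knows: bolt, deck, driver, fixed_block, head, jar, loose_block, tab, tip_box, tube_rack, vial, washer
```

View pics/s14.png

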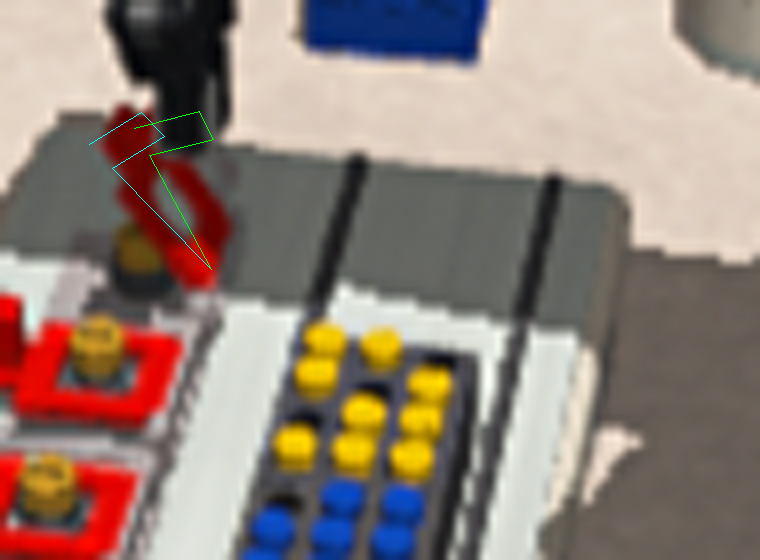

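Request:
{"method": "send_rows", "body": {"rows": "0 0 0.2 0.1 0;0 0 0.4 0.1 0;0 0 0.5 0.1 0;0 0 0.5 0.1 0"}}

```text
time_s: 14.85
eef_pos: [574.3, -117.4, 119.1]
ee_rot: [0.531, -0.468, 0.531, 0.466]
force: [4.5, -0.1, 6.2]
grip_width: 0.13
```

```bash
python3 - <<'E'
from h import *
p=capture('side'); im=cv2.cvtColor(p['pixels'],cv2.COLOR_RGB2BGR)
S=10; x0,y0=245,165
c=cv2.resize(im[y0:y0+35,x0:x0+35],None,fx=S,fy=S,interpolation=cv2.INTER_CUBIC)
def pr(d):
    w=np.array([*(O+d[0]*EX+d[1]*EY),d[2]+50,1]); q=p['view']@w; u=p['intrinsics']@q[:3]; u=u[:2]/u[2]; return tuple(int(v) for v in ((u-[x0,y0])*S))
out=[c]
for t in (50,57,64,71):
    d=c.copy(); r=np.radians(t)
    def P(x,z,y): # rel hinge
        return pr((39+x*np.cos(r)-z*np.sin(r),-78+y,16+x*np.sin(r)+z*np.cos(r)))
    cv2.polylines(d,[np.array([P(0,3,19),P(47,3,19),P(47,3,-19),P(0,3,-19)],np.int32)],True,(0,255,0),1)
    cv2.polylines(d,[np.array([P(52,3,6),P(52,28,6),P(64,28,6),P(64,3,6)],np.int32)],True,(255,255,0),1)
    out.append(d)
out.append(c*0)
g=np.vstack([np.hstack(out[:3]),np.hstack(out[3:])]); cv2.imwrite('pics/s15.png',cv2.resize(g,(800,533))); dk()
for q in (p,capture('scene'),capture('wrist')):
  for n in ('tab_a','loose_block','fixed_block','vial','washer'): print(n,[(np.round(d['location'],0).tolist(),round(d['confidence'],2)) for d in nets.spot_point(q,n)][:3])
E
```

```text
deck 39.36 -80.07 69.04 F deck 4.16 0.48 5.81 t 14.9 g 0.12761175541044995
tab_a [([651.0, 16.0, 98.0], 0.58), ([578.0, -122.0, 132.0], 0.57), ([640.0, -59.0, 97.0], 0.47)]
loose_block [([513.0, -6.0, 52.0], 0.58), ([648.0, 14.0, 98.0], 0.46)]
fixed_block [([520.0, 73.0, 50.0], 0.84)]
vial [([620.0, 111.0, 52.0], 0.42)]
washer []
tab_a [([575.0, -120.0, 134.0], 0.65), ([648.0, 14.0, 92.0], 0.61)]
loose_block [([512.0, -11.0, 44.0], 0.79)]
fixed_block [([517.0, 70.0, 51.0], 0.8), ([613.0, 21.0, 48.0], 0.21)]
vial [([620.0, 109.0, 49.0], 0.69)]
washer [([573.0, -121.0, 130.0], 0.49), ([586.0, -188.0, 52.0], 0.41), ([648.0, 16.0, 96.0], 0.25)]
tab_a [([648.0, 12.0, 91.0], 0.83), ([575.0, -117.0, 132.0], 0.55)]
loose_block [([513.0, -7.0, 47.0], 0.78), ([607.0, -55.0, 50.0], 0.55), ([620.0, 18.0, 82.0], 0.49)]
fixed_block []
vial []
washer [([582.0, -187.0, 50.0], 0.92)]
```

View pics/s15.png

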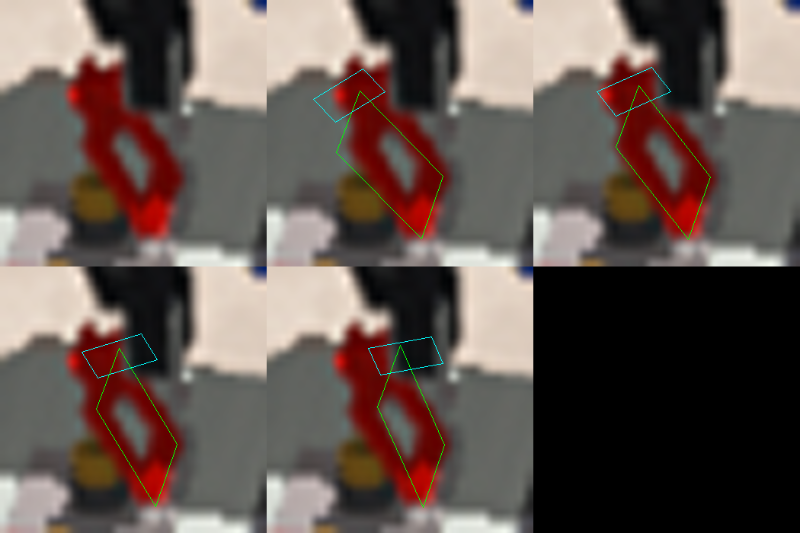

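Request:
{"method": "send_rows", "body": {"rows": "0 0 0 0 0;0 0 0 0 0;0 0 0 0 0;0 0 0 0 0;0 0 0 0 0"}}

```text
time_s: 16.25
eef_pos: [574.4, -117.4, 119.0]
ee_rot: [0.531, -0.468, 0.531, 0.466]
force: [4.0, 0.1, 6.3]
grip_width: 0.126
```

```bash
python3 - <<'E'
from h import *
dk(); p=capture('wrist'); save(p,'w16.png')
E
```

```text
deck 39.42 -80.06 69.04 F deck 3.92 0.57 6.32 t 16.25 g 0.12620776596445638
```

View pics/w16.png

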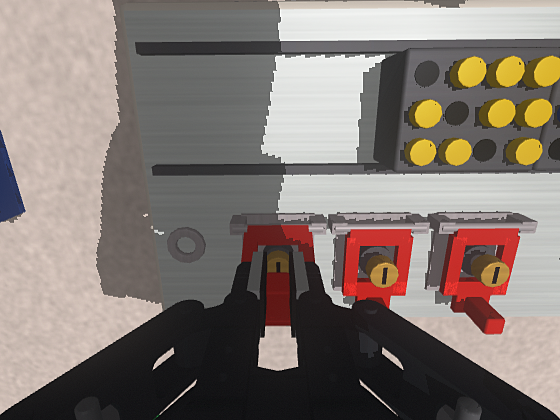

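Cap a is held open between the fingers (278,290), and caps b and c are shut. The washer (186,244) and the yellow block have not moved.

```bash
python3 -c "
from h import *
print(workorder.finish_job()); dk()"
```

```text
the job is handed in; nothing more can be done
None
the job is handed in; nothing more can be done
```

The job is done and handed in at about 16 s, with the gripper still holding bolt_a's red cap open.

- **Block:** I pushed the yellow-topped block along +y until it met the blue-topped one at about 16 N. Later wrist pictures showed no gap.
- **Bolt:** The first bolt I tapped, bolt_a, was the loose one. It gave way at about 3 N and hit its stop about 8 mm down, where I pressed it to 17 N. I did not tap bolts b and c, since a tight bolt gives less than 2 mm.
- **Cap:** I pinched bolt_a's tab and swung the cap open. My estimates of the angle disagreed: the gripper's path suggested about 70°, while the side-camera overlay and the networks' tab position gave about 60–62°. All are above the required 50°.
- **Last checks:** The hold was steady for over a second at about 7 N. Caps b and c were shut, and the washer had not moved. The vial was where it started in the scene and side pictures, but it was out of the last wrist picture.

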